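# Roll a drone boom until its wire slot is on top and lay it in the wiring cradle

### The job

Take the boom with the orange motor-end plug out of the kit foam, put it down on the bench mat and roll it there until its yellow wire-exit slot faces straight up. Then pick it up again and lay it, slot still on top, in both V-blocks of the wiring cradle with the orange end butted against the end stop. Handle it gently, as carbon tube cracks, and leave the spare boom, battery, solder reel and pliers where they are.

Things in the scene. Friction and masses are not known exactly. Their poses are not given: they have to be found in the camera images.
- boom: The boom to wire: black carbon tube, 30 mm diameter, 200 mm long, 90 to 140 g. Origin mid-length on its axis; +x along the axis to the orange plug (motor end; the other plug is bare aluminium), +z through the middle of the flush yellow slot (52 x 13 mm, x = 19 to 71 mm). Starts in a foam channel, orange end away from the robot, slot turned at random, at least 50 degrees from up.
- boom_motor_end (a point): Centre of the boom's orange end face, 100 mm along +x from its origin; same axes as the boom.
- boom_root_end (a point): Centre of the boom's bare aluminium end face, 100 mm along -x from its origin; same axes as the boom.
- spare: The spare boom, the same tube with a pale grey plug instead of the orange one, in the foam's other channel, 84 mm beside it. Same axes and origin as the boom. To be left there.
- foam_trough (a point): Fixed kit foam, grey over teal, 240 x 170 x 45 mm, on the mat. Two channels 34 mm wide, floor 22 mm up (8 mm of tube stands proud), crossed by a finger trough 60 mm long with its floor 12 mm up. This point: middle of the trough's floor; x along the channels (foam's middle is at x = +65 mm), y across them (channels at y = +42 and -42 mm), z up.
- cradle: Fixed wiring cradle: plate 205 x 80 x 10 mm, two blue 90-degree V-blocks (20 thick, 56 wide, 42 mm high) at x = -55 and +55 mm, steel stop plate (44 wide, 58 mm high) with its face at x = -100 mm. Origin on the underside, on the mat, midway between the blocks; x along the seat, away from the stop; z up. A seated boom's axis is 42 mm above the origin.
- mat: Fixed grey-blue bench mat, 460 mm (x) by 1040 mm (y), 3 mm thick, on the table at z = 0: its top is at z = 3 mm. Origin at the centre of its underside. All the other things lie on it. A boom rolls on it without slipping and stops when let go.
- lipo: Battery pack, silver and blue, 75 x 35 x 28 mm, a yellow connector 16 mm out of its +x end. Origin at the centre of its underside, x along it, z up. Loose; leave it.
- reel: Solder reel standing on one flange, black flanges 60 mm across, 46 mm high. Origin at the centre of its underside. Loose; leave it.
- pliers: Blue and black long-nose pliers lying flat, from x = -87 to +74 mm, 54 mm wide at the handles (-x end), 11 mm high. Origin on the mat, near the middle, x to the nose. Loose; leave it.
Not all that is in view belongs to the job. Leave any turquoise look-alike of the boom alone.

How it is judged:
By the outcome, as a careful person would: the job done as asked, in the order asked, and still so for the second after the job is handed in, with the robot touching nothing.
It also fails if it takes over 72 s, if anything falls off the work surface, if the arm or the gripper's body presses on something with over 40 N, if the wrist force passes 120 N, or if a joint passes its speed limit or range.

### The arm

A 7-joint arm with a two-finger parallel gripper is mounted at the origin on the work surface. World frame = base frame: x ahead of the robot, y to its left, z up, the work surface at z = 0. Lengths are in m, angles in rad, forces in N, time in s.
With the tool pointing down it reaches from about 0.4 to 0.9 m from the base axis. Payload 5.5 kg.
Tool frame: the origin (TCP) lies between the finger pads; the fingertips stand 14 mm ahead of it and the grasp point (between the pads) lies 5 mm behind it; z points along the fingers, y is the line along which they close (so a half turn about z gives the same grasp; the last joint's range is limited). The gripper opens to 92 mm and grips with 3 to 60 N. Pads are 19 mm wide; open, the fingers measure 130 mm over their backs; the gripper's body (75 mm by 190 mm) begins 47 mm behind the grasp point.
Start: joints at [-0.941, 0.501, -0.427, 1.55, 0.221, 1.138, -0.21], TCP at [0.233, 0.607, 0.241] pointing down, gripper open.
Joint ranges: [-2.88, 2.88], [-0.31, 2.03], [-1.54, 1.56], [0.2, 2.42], [-1.41, 4.55], [0.19, 2.02], [-2.57, 2.57]. Speed limits (rad/s): [2.57, 2.57, 3.14, 3.14, 3.14, 3.14, 3.14].

### API

Orientations are given as a unit quaternion [w, x, y, z].
In Python, from station import r gives the robot as it stands.
- The arm moves only by the tool play_rows, never from a script. Its argument "targets" is a list of rows, each an object with "gripper": the opening, from -1 (shut) to 1 (fully open); "translation": the shift along the tool's x, y, z each as a share of 10 cm, from -1 to 1, a list of three; "twist": the turn, a rotation vector about the tool's x, y, z each as a share of 360 degrees, from -1 to 1, a list of three. A call has 1 to 20 rows; each row shifts and turns the commanded pose from where the row before left it, along the tool's axes as they then stand; what a row does not reach is not made up. A row lasts 1/8 s, in which the tool goes at most 62.5 mm and 10.7 degrees, less where a joint would pass 70% of its speed; a pose out of reach is approached as far as the arm can. A call with a number of a shift or a turn outside -1 to 1 is refused whole. A call with a gripper value outside its range is refused whole. The fingers move at their own pace and stop on an object; "grip_force" is the grip in N (left out, the last holds). Time passes only in rows, so rows that do not move let the fingers close. It gives the time, the measured TCP pose, the force, the opening and the grip force at its end, in the units of the state.
- r.get_state(): the state, without advancing time (a new reading comes with each control period).
- r.grab_frame(name): name is "scene" or "side" or "wrist"; returns a dict with "img" (480x640x3 uint8, red, green, blue), "range_z" (480x640 float32, m along the optical axis (not along the pixel's ray), 0 where there is no reading), "intrinsics" (3x3 intrinsics, pixels), "origin" and "orientation" of the camera in the world. Camera axes: x right, y up, looking along -z (the intrinsics and any distortion apply to the point x, -y, -z); pixel columns grow to the right and rows downward; lengths in m; the calibration is good to about 2 mm. A picture is of the moment at which its call begins.
- r.job_done(): hands the job in; it is judged then, once.
The state is a dict: "time": time; "joints": joint angles; "joint_velocities": joint speeds; "effort": joint torques, N m; "tool_pos": TCP position; "orientation": TCP orientation; "ft_force": force on the tool from outside, world axes, zero at the start; "moment": the same for the moment, N m; "width": opening from 0.0 (shut) to 1.0 (fully open); "gripper_force": force on a finger pad.
Only numpy, scipy, OpenCV 4.12 (cv2) and the standard library are available. Lean on these libraries where they do the work, as an engineer would, in place of code of your own. Each camera call takes 0.05 s, during which the arm holds its last target. There are 200 camera calls.

## Working session

There is one attempt and no reset: what is moved stays moved. The work goes in short steps, Python scripts to look and compute and a tool call to move; the robot and the scene stay as the last step left them, time stands still between calls to the robot, and variables do not carry over. Pictures are saved under pics/ and viewed, at most 10 in all, crops included, and the job is handed in when it is done.

Besides the shell and the picture viewer there is one more tool, called after ">>>" as name(argument=value, ...), one argument or row to a line, values as JSON. play_rows: Moves the arm, as the interface text tells. Shift numbers are shares of 10 cm and turn numbers shares of 360 degrees, none past 1 either way. Its arguments: {"type":"object","properties":{"targets":{"type":"array"},"grip_force":{"type":"number"}},"required":["targets"]}

```bash
mkdir -p pics
cat > h.py <<'E'
from station import r
import numpy as np, cv2
from scipy.spatial.transform import Rotation as R
def grab(n):
    f=r.grab_frame(n); f['img']=np.asarray(f['img']); f['range_z']=np.asarray(f['range_z']); return f
def rot(q): return R.from_quat([q[1],q[2],q[3],q[0]])
def cloud(f):
    K=np.array(f['intrinsics']); z=f['range_z']; v,u=np.mgrid[0:z.shape[0],0:z.shape[1]]
    c=np.stack([(u-K[0,2])/K[0,0]*z,-(v-K[1,2])/K[1,1]*z,-z],-1)
    o=np.array(f['orientation']); M=rot(o).as_matrix() if o.size==4 else o
    w=c@M.T+np.array(f['origin']); w[z==0]=np.nan; return w
def save(n,img): cv2.imwrite('pics/'+n+'.png',img[...,::-1])
E
python3 - <<'E'
from h import *
for n in ['scene','side']:
    f=grab(n); save(n,f['img']); np.savez('pics/'+n+'.npz',w=cloud(f),img=f['img']); print(f['origin'],f['orientation'],f['intrinsics'])
print(r.get_state())
E
```

```text
[ 1.08316915 -0.48966003  0.76545053] [0.82280386 0.36685395 0.18481241 0.39275483] [[456.91619416   0.         315.42490139]
 [  0.         456.91619416 230.95330852]
 [  0.           0.           1.        ]]
[ 0.04710678 -0.93300951  0.70959581] [ 0.85635626  0.47361554 -0.1024672  -0.17844538] [[506.54915083   0.         314.82701355]
 [  0.         506.54915083 235.90451115]
 [  0.           0.           1.        ]]
{'time': 0.1, 'joints': array([-0.94078209,  0.50173024, -0.42679489,  1.55133713,  0.22082548,
        1.13831995, -0.21028931]), 'joint_velocities': array([ 0.00090913, -0.00218762, -0.00081935, -0.00341946,  0.00058808,
        0.00036832,  0.00088591]), 'effort': array([-1.07120504e-02, -5.67872787e+01, -5.83833531e+00, -2.79915673e+01,
       -6.89523853e-02,  2.40916607e-02,  3.10498899e-05]), 'tool_pos': array([0.23295448, 0.60617164, 0.23979937]), 'orientation': array([-1.69911694e-04,  1.82352512e-01,  9.83232834e-01, -8.52284565e-04]), 'ft_force': array([-0.39498022, -0.39470454,  0.7344109 ]), 'moment': array([-0.03296094, -0.00857603,  0.05466341]), 'gripper_force': 0.0, 'width': 0.996890043542302}
```

View pics/scene.png

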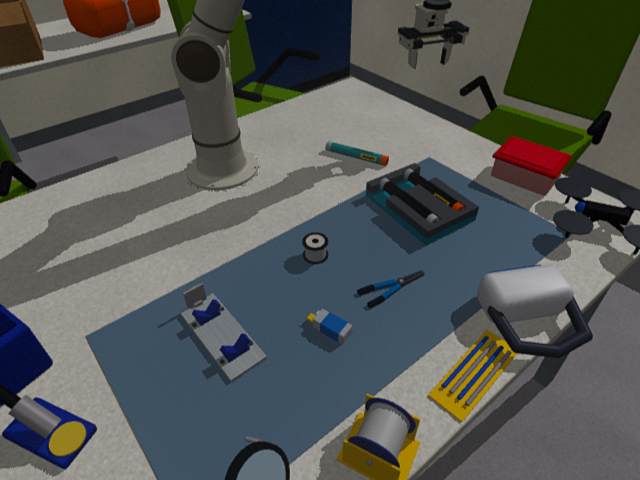

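View pics/side.png

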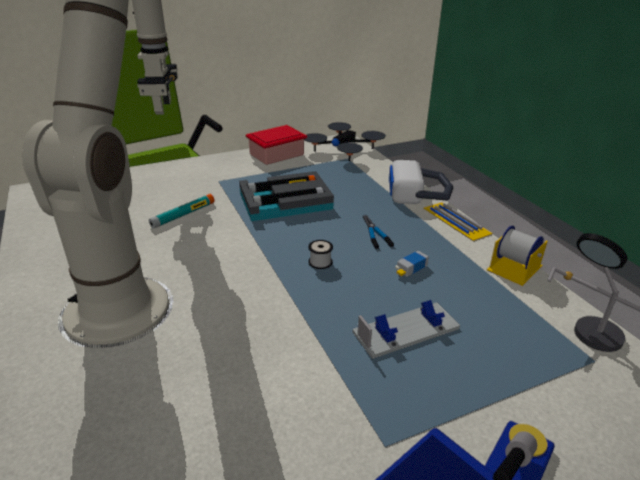

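The scene view shows the boom in the foam's far channel: orange end at about (458,206), root end at (408,170), yellow slot at (442,199). The spare runs from (385,183) to (432,217). The cradle is at (222,338) with its stop at (195,295). The pliers are at (390,288), the battery at (330,325) and the reel at (315,247). The side view agrees.

Run:
```python
from h import *
d=np.load('pics/scene.npz'); w=d['w']; img=d['img']
for n,(u,v) in dict(orange=(458,206),root=(408,170),slot=(442,199),sp_root=(386,183),sp_m=(432,217),foamR=(476,205),foamL=(367,190),foamB=(432,162),foamF=(427,240),reel=(315,240),lipo=(333,323),pl_nose=(422,272),pl_h=(372,300),stop=(195,290),v1=(207,318),v2=(235,350),p1=(232,380),p2=(266,355),p3=(182,318),p4=(222,297),turq=(385,160)).items():
    print(n,np.round(np.nanmedian(w[v-1:v+2,u-1:u+2].reshape(-1,3),0),3))
# cradle fit: points above plate & plate via height band
m=(w[...,2]>.009)&(w[...,2]<.018)
mm=np.zeros_like(m);mm[285:390,170:275]=1
p=w[m&mm][:,:2].astype(np.float32); rc=cv2.minAreaRect(p);print('plate',rc,cv2.boxPoints(rc))
m=(w[...,2]>.054)&(w[...,2]<.066)&mm; p=w[m];print('stop top',len(p),np.round(p.mean(0),4),np.round(p.min(0),4),np.round(p.max(0),4))
mm[:]=0;mm[150:250,360:485]=1
m=(w[...,2]>.042)&(w[...,2]<.052)&mm; p=w[m][:,:2].astype(np.float32); rc=cv2.minAreaRect(p);print('foam',rc,cv2.boxPoints(rc))
s=np.load('pics/side.npz');w=s['w']
mm=np.zeros(w.shape[:2],bool);mm[300:365,350:470]=1
for n,(a,b) in dict(plate=(.009,.018)).items():
    m=(w[...,2]>a)&(w[...,2]<b)&mm;p=w[m][:,:2].astype(np.float32);rc=cv2.minAreaRect(p);print('side',n,rc)
m=(w[...,2]>.054)&(w[...,2]<.066)&mm; p=w[m];print('side stop',len(p),p.mean(0),p.min(0),p.max(0))
for n,(u,v) in dict(orange=(311,181),v1=(386,328),v2=(434,315)).items(): print(n,np.round(w[v,u],3))
```

```text
orange [0.599 0.335 0.054]
root [0.411 0.355 0.055]
slot [0.554 0.332 0.049]
sp_root [0.417 0.267 0.055]
sp_m [0.588 0.251 0.055]
foamR [0.622 0.379 0.048]
foamL [0.377 0.236 0.025]
foamB [0.381 0.503 0.005]
foamF [0.611 0.215 0.017]
reel [ 0.468 -0.016  0.05 ]
lipo [ 0.665 -0.127  0.033]
pl_nose [0.672 0.129 0.012]
pl_h [ 0.661 -0.016  0.015]
stop [ 0.433 -0.303  0.054]
v1 [ 0.488 -0.311  0.023]
v2 [ 0.593 -0.308  0.029]
p1 [ 0.631 -0.341  0.009]
p2 [ 0.628 -0.264  0.012]
p3 [ 0.44  -0.348  0.004]
p4 [ 0.442 -0.254  0.004]
turq [0.304 0.381 0.023]
plate ((0.5216975212097168, -0.3047819435596466), (0.22146613895893097, 0.08070549368858337), 0.7275354862213135) [[ 0.410461   -0.2658385 ]
 [ 0.41148573 -0.34653747]
 [ 0.63293403 -0.34372538]
 [ 0.6319093  -0.26302642]]
stop top 87 [ 0.4319 -0.3082  0.0595] [ 0.4258 -0.3281  0.054 ] [ 0.4356 -0.2841  0.0651]
foam ((0.5009472966194153, 0.3088483214378357), (0.17533233761787415, 0.2452886998653412), 83.23612976074219) [[0.36883143 0.23623708]
 [0.6124129  0.20734754]
 [0.6330632  0.38145956]
 [0.38948166 0.4103491 ]]
side plate ((0.5293896198272705, -0.31759318709373474), (0.20587316155433655, 0.11001718044281006), 0.5293703079223633)
side stop 92 [ 0.42986679 -0.30751559  0.05988704] [ 0.42653973 -0.32807835  0.05402392] [ 0.434826   -0.28281895  0.06431179]
orange [0.59  0.318 0.049]
v1 [ 0.483 -0.303  0.025]
v2 [ 0.578 -0.325  0.043]
```

```bash
cat >> h.py <<'E'
def plan(pos,psi,st=None):
    """total shift (tool axes, shares of 10cm) and twist z share; psi=deg of tool x in world, tool down"""
    st=st or r.get_state(); M=rot(st['orientation'])
    cur=np.degrees(np.arctan2(*M.as_matrix()[1::-1,0])); d=(psi-cur+180)%360-180
    down=R.from_matrix(np.array([[np.cos(a),np.sin(a),0] for a in [np.radians(psi)]]+[[np.sin(np.radians(psi)),-np.cos(np.radians(psi)),0],[0,0,-1]]).T)
    print('tool',np.round(st['tool_pos'],4),'psi',round(cur,2),'shift_now',np.round(M.inv().apply(np.array(pos)-st['tool_pos'])*10,3),
      'shift_after_turn',np.round(down.inv().apply(np.array(pos)-st['tool_pos'])*10,3),'twist',np.round((M.inv()*down).as_rotvec()/(2*np.pi),4))
E
python3 - <<'E'
from h import *
for n in ['scene','side']:
    d=np.load(f'pics/{n}.npz'); w=d['w']; x,y,z=w[...,0],w[...,1],w[...,2]
    m=(x>.38)&(x<.63)&(y>.22)&(y<.4)&(z>.0515)&(z<.06)
    p=w[m]; c=np.array([.501,.309]); a=np.radians(-6.8); e=np.array([[np.cos(a),np.sin(a)],[-np.sin(a),np.cos(a)]]); q=(p[:,:2]-c)@e.T
    for s in (1,-1):
        k=q[:,1]*s>0; 
        fit=np.polyfit(q[k,0],q[k,1],1); print(n,s,k.sum(),'along',q[k,0].min(),q[k,0].max(),'across fit',fit, 'z',np.percentile(p[k,2],90))
plan([.4414,.3587,.15],173.2)
E
```

```text
scene 1 410 along -0.11705776985405415 0.11893756217492747 across fit [0.00510972 0.03802859] z 0.05677274590930233
scene -1 450 along -0.11499891104123051 0.12093752618950954 across fit [ 0.00533328 -0.04585172] z 0.05677706083165063
side 1 351 along -0.1185291494150239 0.12002312512994118 across fit [0.00244737 0.03899943] z 0.057393129863086756
side -1 354 along -0.11738297100105682 0.11951796300234989 across fit [ 0.03165952 -0.0447389 ] z 0.057403570048972355
tool [0.233  0.6062 0.2398] psi 158.99 shift_now [-2.833 -1.561  0.901] shift_after_turn [-2.363 -2.211  0.898] twist [-0.0003 -0.     -0.0395]
```

>>> play_rows(
  targets=[
    {"gripper": 0,"translation": [-0.3,-0.28,0.05],"twist": [0,0,-0.02]},
    {"gripper": 0,"translation": [-0.3,-0.28,0.05],"twist": [0,0,-0.0195]},
    {"gripper": 0,"translation": [-0.3,-0.28,0.05],"twist": [0,0,0]},
    {"gripper": 0,"translation": [-0.3,-0.28,0.05],"twist": [0,0,0]},
    {"gripper": 0,"translation": [-0.3,-0.28,0.05],"twist": [0,0,0]},
    {"gripper": 0,"translation": [-0.3,-0.28,0.05],"twist": [0,0,0]},
    {"gripper": 0,"translation": [-0.3,-0.28,0.05],"twist": [0,0,0]},
    {"gripper": 0,"translation": [-0.3,-0.26,0.05],"twist": [0,0,0]},
    {"gripper": 0,"translation": [0,0,0],"twist": [0,0,0]},
    {"gripper": 0,"translation": [0,0,0],"twist": [0,0,0]},
    {"gripper": 0,"translation": [0,0,0],"twist": [0,0,0]},
  ],
  grip_force=20,
)

```text
time: 1.48
tool_pos: [0.4314, 0.3508, 0.2008]
orientation: [-0.0, 0.058, 0.998, 0.0]
ft_force: [-0.3, -0.8, 0.1]
width: 0.499
gripper_force: 0.0
```

Run:
```python
from h import *
f=grab('wrist'); save('w1',f['img']); np.savez('pics/w1.npz',w=cloud(f),img=f['img']); print(f['origin'],f['orientation'])
s=r.get_state();print(s['joints'],s['width'])
plan([.441,.356,.15],173.2)
```

```text
[0.34847801 0.3605544  0.34413597] [ 0.73782665 -0.11457541 -0.1030841   0.65715902]
[-0.4039936   0.3736544  -0.40317858  1.82990584  0.17345755  0.97238128
  0.57434937] 0.4994073035973799
tool [0.4315 0.3507 0.2008] psi 173.35 shift_now [-0.088  0.063  0.508] shift_after_turn [-0.088  0.064  0.508] twist [ 0.0001 -0.0001  0.0004]
```

View pics/w1.png

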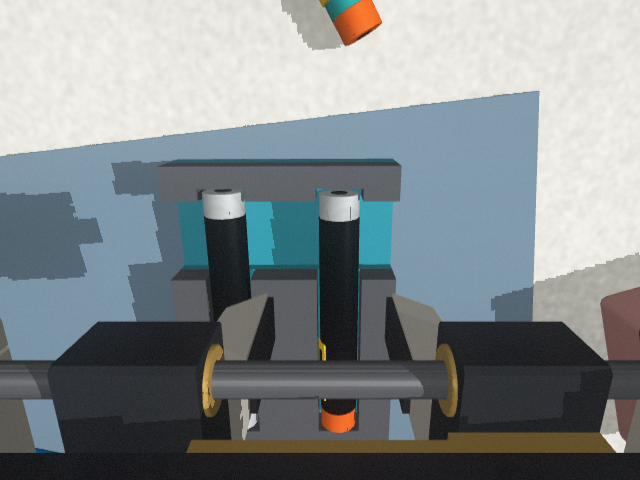

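The wrist view shows the boom at columns 320–360, with its aluminium root end at the top (340,195) and the orange end at (338,415). The slot just shows on the boom's left (-y) side at (322,350). The finger trough spans rows 200–268.

Run:
```python
from h import *
d=np.load('pics/w1.npz'); w=d['w']
for v in (205,225,245,262):
    row=w[v,300:380]; k=np.where((row[:,2]>.045))[0]; t=row[k]; print(v,k.min()+300,k.max()+300,np.round(t[0],4),np.round(t[-1],4),'mid',np.round(t[len(t)//2],4))
for n,(u,v) in dict(trough_top=(290,202),trough_bot=(290,264),rootface=(340,191)).items(): print(n,np.round(w[v,u],4))
```

```text
205 320 357 [0.4138 0.3466 0.0464] [0.4166 0.3728 0.0473] mid [0.4138 0.3601 0.0536]
225 320 357 [0.4286 0.3448 0.0459] [0.4315 0.3714 0.0468] mid [0.428  0.3592 0.0543]
245 321 357 [0.4432 0.3438 0.0481] [0.4467 0.37   0.0467] mid [0.4427 0.3569 0.0542]
262 320 357 [0.4572 0.3413 0.0455] [0.4603 0.3687 0.0456] mid [0.4557 0.3555 0.0539]
trough_top [0.4158 0.3218 0.014 ]
trough_bot [0.4673 0.3144 0.0145]
rootface [0.4076 0.3619 0.035 ]
```

>>> play_rows(
  targets=[
    {"gripper": 0,"translation": [-0.097,0.075,0],"twist": [0,0,0]},
    {"gripper": 0,"translation": [0,0,0.3],"twist": [0,0,0]},
    {"gripper": 0,"translation": [0,0,0.3],"twist": [0,0,0]},
    {"gripper": 0,"translation": [0,0,0.3],"twist": [0,0,0]},
    {"gripper": 0,"translation": [0,0,0.2],"twist": [0,0,0]},
    {"gripper": 0,"translation": [0,0,0.2],"twist": [0,0,0]},
    {"gripper": 0,"translation": [0,0,0.1],"twist": [0,0,0]},
    {"gripper": 0,"translation": [0,0,0.1],"twist": [0,0,0]},
    {"gripper": 0,"translation": [0,0,0.1],"twist": [0,0,0]},
    {"gripper": 0,"translation": [0,0,0.05],"twist": [0,0,0]},
    {"gripper": 0,"translation": [0,0,0],"twist": [0,0,0]},
  ],
)

```text
time: 2.9
tool_pos: [0.443, 0.3556, 0.0355]
orientation: [-0.0, 0.059, 0.998, -0.0]
ft_force: [0.3, 0.1, -1.0]
width: 0.5
gripper_force: 0.0
```

>>> play_rows(
  targets=[
    {"gripper": -0.3,"translation": [0,0,0],"twist": [0,0,0]},
    {"gripper": -0.5,"translation": [0,0,0],"twist": [0,0,0]},
    {"gripper": -0.5,"translation": [0,0,0],"twist": [0,0,0]},
    {"gripper": -0.5,"translation": [0,0,0],"twist": [0,0,0]},
    {"gripper": -0.5,"translation": [0,0,0],"twist": [0,0,0]},
    {"gripper": -0.5,"translation": [0,0,0],"twist": [0,0,0]},
  ],
  grip_force=25,
)

```text
time: 3.65
tool_pos: [0.4434, 0.3559, 0.0361]
orientation: [0.0, 0.059, 0.998, 0.0]
ft_force: [-0.5, -0.9, 4.0]
width: 0.32
gripper_force: 25.0
```

>>> play_rows(
  targets=[
    {"gripper": -0.5,"translation": [0,0,-0.05],"twist": [0,0,0]},
    {"gripper": -0.5,"translation": [0,0,-0.1],"twist": [0,0,0]},
    {"gripper": -0.5,"translation": [0,0,-0.1],"twist": [0,0,0]},
    {"gripper": -0.5,"translation": [0,0,-0.2],"twist": [0,0,0]},
    {"gripper": -0.5,"translation": [0,0,-0.2],"twist": [0,0,0]},
    {"gripper": -0.5,"translation": [0,0,-0.2],"twist": [0,0,0]},
    {"gripper": -0.5,"translation": [0,0,-0.2],"twist": [0,0,0]},
    {"gripper": -0.5,"translation": [0,0,-0.2],"twist": [0,0,0]},
    {"gripper": -0.5,"translation": [0,0,0],"twist": [0,0,0]},
  ],
)

```text
time: 4.78
tool_pos: [0.4444, 0.3568, 0.1636]
orientation: [0.002, 0.059, 0.998, 0.002]
ft_force: [-0.2, 0.1, -1.5]
width: 0.322
gripper_force: 25.0
```

Run:
```python
from h import *
f=grab('side'); save('s2',cv2.resize(f['img'][90:290,170:410],None,fx=3,fy=3)); w=cloud(f)
s=r.get_state();print(s['width'],s['joints'],s['ft_force'])
m=(w[...,0]>.36)&(w[...,0]<.68)&(w[...,1]>.28)&(w[...,1]<.42)&(w[...,2]>.11)&(w[...,2]<.26)
p=w[m]; 
for x in np.arange(.38,.66,.02):
    k=abs(p[:,0]-x)<.01
    if k.any(): print(round(x,2),k.sum(),p[k].min(0).round(3),p[k].max(0).round(3))
```

```text
0.3218371431576002 [-0.41596128  0.44185691 -0.38846635  1.83207887  0.20810723  0.9048391
  0.55247416] [-0.17218139  0.01189216 -0.90872599]
0.4 74 [0.397 0.28  0.16 ] [0.41  0.383 0.26 ]
0.42 190 [0.41  0.285 0.156] [0.43  0.419 0.26 ]
0.44 136 [0.43  0.28  0.152] [0.449 0.355 0.26 ]
0.46 63 [0.45  0.281 0.152] [0.47  0.354 0.26 ]
0.48 70 [0.471 0.334 0.153] [0.49  0.354 0.184]
0.5 71 [0.49  0.332 0.156] [0.51  0.355 0.185]
0.52 73 [0.51  0.327 0.158] [0.53  0.352 0.185]
0.54 74 [0.53  0.329 0.155] [0.55  0.353 0.186]
0.56 75 [0.55  0.327 0.156] [0.57  0.353 0.184]
0.58 68 [0.571 0.323 0.157] [0.59  0.348 0.185]
0.6 56 [0.59  0.323 0.157] [0.606 0.343 0.186]
```

View pics/s2.png

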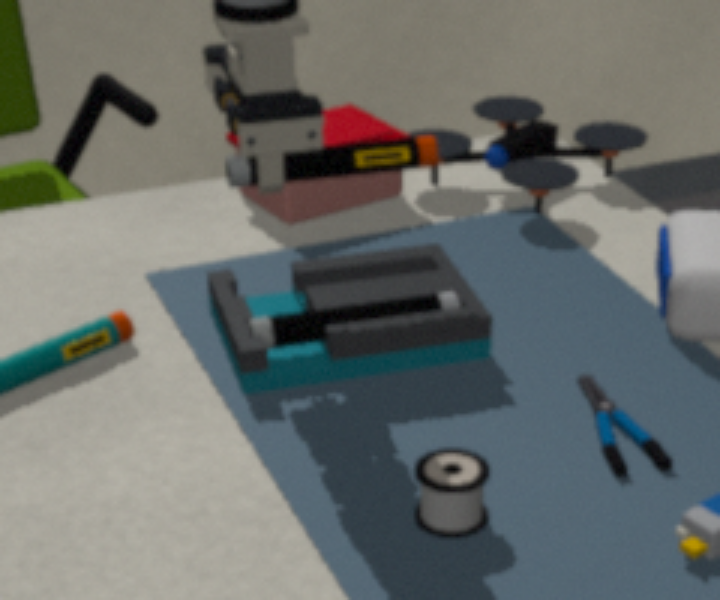

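The side crop shows the boom held level in the gripper. Its slot is at (383,155), facing the -y side, and its orange end is at (428,150). The spare is still in its channel.

>>> play_rows(
  targets=[
    {"gripper": -0.5,"translation": [-0.18,-0.34,0],"twist": [0,0,0]},
    {"gripper": -0.5,"translation": [-0.19,-0.35,0],"twist": [0,0,0]},
    {"gripper": -0.5,"translation": [-0.19,-0.35,0],"twist": [0,0,0]},
    {"gripper": -0.5,"translation": [-0.19,-0.35,0],"twist": [0,0,0]},
    {"gripper": -0.5,"translation": [-0.19,-0.35,0],"twist": [0,0,0]},
    {"gripper": -0.5,"translation": [-0.19,-0.35,0],"twist": [0,0,0]},
    {"gripper": -0.5,"translation": [-0.19,-0.35,0],"twist": [0,0,0]},
    {"gripper": -0.5,"translation": [-0.19,-0.35,0],"twist": [0,0,0]},
    {"gripper": -0.5,"translation": [-0.18,-0.34,0],"twist": [0,0,0]},
    {"gripper": -0.5,"translation": [0,0,0],"twist": [0,0,-0.025]},
    {"gripper": -0.5,"translation": [0,0,0],"twist": [0,0,-0.025]},
    {"gripper": -0.5,"translation": [0,0,0],"twist": [0,0,-0.025]},
    {"gripper": -0.5,"translation": [0,0,0],"twist": [0,0,-0.025]},
    {"gripper": -0.5,"translation": [0,0,0],"twist": [0,0,-0.025]},
    {"gripper": -0.5,"translation": [0,0,0],"twist": [0,0,-0.025]},
    {"gripper": -0.5,"translation": [0,0,0],"twist": [0,0,-0.025]},
    {"gripper": -0.5,"translation": [0,0,0],"twist": [0,0,-0.025]},
    {"gripper": -0.5,"translation": [0,0,0],"twist": [0,0,-0.025]},
    {"gripper": -0.5,"translation": [0,0,0],"twist": [0,0,-0.025]},
  ],
)

```text
time: 7.2
tool_pos: [0.573, 0.0249, 0.1599]
orientation: [-0.001, -0.665, 0.746, -0.0]
ft_force: [0.1, 1.3, -2.4]
width: 0.319
gripper_force: 25.1
```

Run:
```python
from h import *
s=r.get_state();print(s['joints'],s['width'])
plan([.575,.026,.0135],-90)
f=grab('side'); w=cloud(f)
m=(w[...,0]>.54)&(w[...,0]<.62)&(w[...,1]>-.1)&(w[...,1]<.25)&(w[...,2]>.11)&(w[...,2]<.2)
p=w[m]
for y in np.arange(-.06,.24,.02):
    k=abs(p[:,1]-y)<.01
    if k.any(): print(round(y,2),k.sum(),p[k].min(0).round(3),p[k].max(0).round(3))
```

```text
[ 0.48255469  0.53830217 -0.75125766  1.80966626  0.43955521  0.9696642
  2.57295531] 0.3187803654160883
tool [0.573  0.0249 0.1599] psi -96.57 shift_now [-0.016 -0.02   1.464] shift_after_turn [-0.011 -0.02   1.464] twist [ 0.0002 -0.0002 -0.0183]
-0.02 25 [ 0.556 -0.015  0.155] [ 0.58 -0.01  0.18]
0.0 137 [ 0.553 -0.01   0.151] [0.602 0.01  0.192]
0.02 297 [0.54  0.01  0.147] [0.605 0.03  0.2  ]
0.04 50 [0.54  0.03  0.162] [0.592 0.05  0.199]
0.06 4 [0.577 0.054 0.178] [0.582 0.062 0.179]
0.08 3 [0.564 0.07  0.167] [0.59  0.089 0.175]
0.1 11 [0.565 0.092 0.157] [0.568 0.11  0.167]
0.12 5 [0.567 0.113 0.161] [0.571 0.129 0.171]
0.14 12 [0.569 0.13  0.164] [0.574 0.146 0.172]
0.16 7 [0.57  0.152 0.16 ] [0.573 0.168 0.167]
0.18 1 [0.588 0.188 0.177] [0.588 0.188 0.177]
```

>>> play_rows(
  targets=[
    {"gripper": -0.5,"translation": [0,0,0],"twist": [0,0,0.0234]},
    {"gripper": -0.5,"translation": [0.02,0.077,0.1],"twist": [0,0,0]},
    {"gripper": -0.5,"translation": [0,0,0.25],"twist": [0,0,0]},
    {"gripper": -0.5,"translation": [0,0,0.25],"twist": [0,0,0]},
    {"gripper": -0.5,"translation": [0,0,0.25],"twist": [0,0,0]},
    {"gripper": -0.5,"translation": [0,0,0.2],"twist": [0,0,0]},
    {"gripper": -0.5,"translation": [0,0,0.15],"twist": [0,0,0]},
    {"gripper": -0.5,"translation": [0,0,0.1],"twist": [0,0,0]},
    {"gripper": -0.5,"translation": [0,0,0],"twist": [0,0,0]},
  ],
)

```text
time: 8.38
tool_pos: [0.5656, 0.0251, 0.0302]
orientation: [-0.0, -0.607, 0.794, 0.0]
ft_force: [-0.0, -0.5, -1.4]
width: 0.321
gripper_force: 25.0
```

Run:
```python
from h import *
s=r.get_state();print(s['joints'],s['width'],s['ft_force'])
plan([.565,.025,.0175],-105)
f=grab('scene'); w=cloud(f); save('sc2',cv2.resize(f['img'][170:330,290:490],None,fx=4,fy=3.75))
for n in ('side','scene'):
    w=cloud(grab(n)); m=(abs(w[...,0]-.585-.268*(w[...,1]-.087))<.02)&(w[...,1]>-.05)&(w[...,1]<.2)&(w[...,2]>.012)&(w[...,2]<.06); p=w[m]
    for y in (-.005,.005,.06,.08,.1,.13,.16,.18):
        k=abs(p[:,1]-y)<.005
        if k.any(): print(n,y,k.sum(),p[k].min(0).round(3),p[k].max(0).round(3))
```

```text
[ 0.36710711  0.69683789 -0.59646378  1.88849622  0.56898417  0.73261619
  2.31923767] 0.32114834404607806 [-0.01158095 -0.54033312 -1.41133536]
tool [0.5656 0.0251 0.0302] psi -105.2 shift_now [0.002 0.005 0.127] shift_after_turn [0.002 0.005 0.127] twist [ 0.0002 -0.     -0.0005]
side -0.005 85 [ 0.542 -0.01   0.024] [ 0.57  -0.     0.052]
side 0.005 40 [0.544 0.    0.023] [0.583 0.01  0.059]
side 0.06 8 [0.568 0.055 0.045] [0.588 0.065 0.053]
side 0.1 3 [0.593 0.098 0.047] [0.595 0.104 0.047]
scene -0.005 85 [ 0.544 -0.01   0.019] [ 0.574 -0.     0.052]
scene 0.005 57 [0.55 0.   0.03] [0.584 0.01  0.053]
scene 0.1 5 [0.579 0.097 0.049] [0.588 0.104 0.053]
scene 0.13 53 [0.583 0.125 0.026] [0.61  0.135 0.051]
scene 0.16 53 [0.59  0.155 0.029] [0.616 0.165 0.051]
scene 0.18 41 [0.596 0.175 0.028] [0.62  0.185 0.051]
```

View pics/sc2.png

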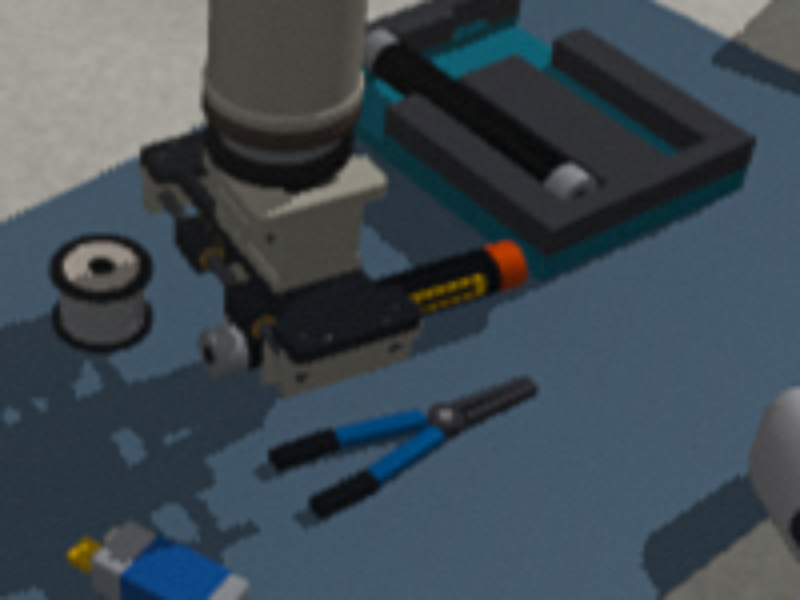

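The scene crop shows the boom just above the mat, with its orange end at (505,265) and the slot at (450,293) facing +x. The pliers, at (400,440), are clear of the gripper, and so are the reel and the foam.

>>> play_rows(
  targets=[
    {"gripper": -0.5,"translation": [0,0,0.05],"twist": [0,0,0]},
    {"gripper": -0.5,"translation": [0,0,0.05],"twist": [0,0,0]},
    {"gripper": -0.5,"translation": [0,0,0.03],"twist": [0,0,0]},
    {"gripper": -0.5,"translation": [0,0,0],"twist": [0,0,0]},
    {"gripper": -0.5,"translation": [0,0,0],"twist": [0,0,0]},
  ],
  grip_force=5,
)

```text
time: 9.15
tool_pos: [0.5659, 0.025, 0.0176]
orientation: [-0.0, -0.607, 0.794, 0.0]
ft_force: [0.2, 0.4, -0.8]
width: 0.326
gripper_force: 5.0
```

>>> play_rows(
  targets=[
    {"gripper": -0.3,"translation": [0,0,0],"twist": [0,0,0]},
    {"gripper": -0.2,"translation": [0,0,0],"twist": [0,0,0]},
    {"gripper": -0.1,"translation": [0,0,0],"twist": [0,0,0]},
    {"gripper": 0,"translation": [0,0,0],"twist": [0,0,0]},
    {"gripper": 0,"translation": [0,0,0],"twist": [0,0,0]},
    {"gripper": 0,"translation": [0,0,-0.1],"twist": [0,0,0]},
    {"gripper": 0,"translation": [0,0,-0.2],"twist": [0,0,0]},
    {"gripper": 0,"translation": [0,0,-0.3],"twist": [0,0,0]},
    {"gripper": 0,"translation": [0,0,-0.4],"twist": [0,0,0]},
    {"gripper": 0,"translation": [0,0,-0.3],"twist": [0,0,0]},
    {"gripper": 0,"translation": [-0.3,0,-0.3],"twist": [0,0,0]},
    {"gripper": 0,"translation": [-0.34,0,-0.2],"twist": [0,0,0]},
    {"gripper": 0,"translation": [0,0,0],"twist": [0,0,0.0278]},
    {"gripper": 0,"translation": [0,0,0],"twist": [0,0,0.0278]},
    {"gripper": 0,"translation": [0,0,0],"twist": [0,0,0.0278]},
    {"gripper": 0,"translation": [0,0,0],"twist": [0,0,0.0278]},
    {"gripper": 0,"translation": [0,0,0],"twist": [0,0,0.0278]},
    {"gripper": 0,"translation": [0,0,0],"twist": [0,0,0.0278]},
    {"gripper": 0,"translation": [0,0,0],"twist": [0,0,0.0278]},
    {"gripper": 0,"translation": [0,0,0],"twist": [0,0,0.0278]},
  ],
)

```text
time: 11.65
tool_pos: [0.5828, 0.0873, 0.1994]
orientation: [0.001, 0.049, 0.999, 0.0]
ft_force: [1.2, -0.8, 0.4]
width: 0.498
gripper_force: 0.0
```

>>> play_rows(
  targets=[
    {"gripper": 0,"translation": [0,0,0],"twist": [0,0,0.0278]},
    {"gripper": 0,"translation": [0,0,0],"twist": [0,0,0.0278]},
    {"gripper": 0,"translation": [0,0,0],"twist": [0,0,0.0278]},
    {"gripper": 0,"translation": [0,0,0],"twist": [0,0,0.0278]},
    {"gripper": 0,"translation": [0,0,0],"twist": [0,0,0.0278]},
    {"gripper": 0,"translation": [0,0,0],"twist": [0,0,0.0278]},
    {"gripper": 0,"translation": [0,0,0],"twist": [0,0,0.0278]},
    {"gripper": 0,"translation": [0,0,0],"twist": [0,0,0.0278]},
    {"gripper": 0,"translation": [0,0,0],"twist": [0,0,0.0278]},
    {"gripper": 0,"translation": [0,0,0],"twist": [0,0,0.0278]},
    {"gripper": 0,"translation": [0,0,0],"twist": [0,0,0]},
  ],
)

```text
time: 13.02
tool_pos: [0.5828, 0.0875, 0.1992]
orientation: [0.0, 0.795, 0.607, 0.001]
ft_force: [0.1, 0.2, -0.2]
width: 0.497
gripper_force: 0.0
```

Run:
```python
from h import *
f=grab('wrist'); save('w2',f['img']); np.savez('pics/w2.npz',w=cloud(f),img=f['img'])
s=r.get_state();print(s['joints'],s['width'])
plan([.582,.087,.018],75)
```

```text
[-0.12455159  0.40450987 -0.08845606  1.7592966   0.0411933   0.97824717
 -0.49259167] 0.5032067987204496
tool [0.5828 0.0874 0.1989] psi 74.89 shift_now [-0.008 -0.009  1.809] shift_after_turn [-0.006 -0.007  1.809] twist [ 0.0001 -0.0002 -0.0003]
```

View pics/w2.png

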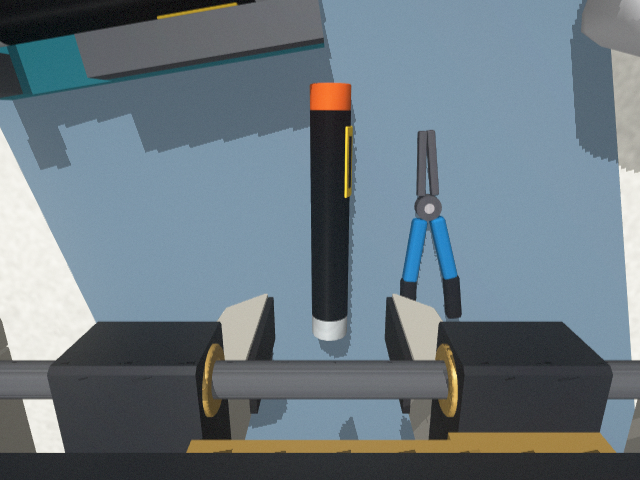

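The wrist view from above shows the boom on the mat, with its orange end at (330,95) and root at (330,328). The slot is on its right (+x) edge at columns 345–352, rows 127–197. The pliers at (428,220) are clear.

```bash
cat >> h.py <<'E'
def boom(f,zc=.018,box=(.45,.68,-.05,.25),rad=.015):
    """axis fit + yellow edge angles (deg from up; + toward boom -y side)"""
    w=cloud(f); x,y,z=w[...,0],w[...,1],w[...,2]; im=f['img'].astype(int); rr,g,b=im[...,0],im[...,1],im[...,2]
    inb=(x>box[0])&(x<box[1])&(y>box[2])&(y<box[3])&(z>zc+.003)&(z<zc+.022)
    K=np.array(f['intrinsics']); M=rot(f['orientation']).as_matrix(); o=np.array(f['origin'])
    big,lab,st,cen=cv2.connectedComponentsWithStats(inb.astype(np.uint8)); k=1+np.argmax(st[1:,4]); m=lab==k
    p=w[m]; org=m&(rr>180)&(g<120)&(b<80); po=w[org].mean(0)
    rc=cv2.fitLine(p[:,:2].astype(np.float32),cv2.DIST_HUBER,0,.001,.001).ravel(); d=rc[:2]; c=rc[2:]
    if d@(po[:2]-c)<0: d=-d
    # use silhouette: pixel rays tangent midline
    t=(p[:,:2]-c)@d; print('ends',t.min(),t.max()); c=c+d*(t.min()+t.max())/2
    # refine lateral with surface points: fit circle centre laterally
    s=np.array([d[1],-d[0]]); q=p[(p[:,2]>zc+.006)]; a=(q[:,:2]-c)@s; h=q[:,2]-zc
    from scipy.optimize import least_squares
    sol=least_squares(lambda v:np.hypot(a-v[0],h-v[1])-rad,[0,0],loss='soft_l1',f_scale=.001).x; print('lat,z corr',sol)
    c=c+s*sol[0]; zz=zc+sol[1]*0
    yl=(rr>150)&(g>110)&(b<90)
    vs,us=np.nonzero(yl&cv2.dilate(m.astype(np.uint8),np.ones((9,9))).astype(bool))
    ray=np.stack([(us-K[0,2])/K[0,0],-(vs-K[1,2])/K[1,1],-np.ones(len(us))],-1)@M.T
    A=np.stack([ray[:,:2]@s,ray[:,2]],-1); B=np.stack([np.full(len(us),(o[:2]-c)@s),np.full(len(us),o[2]-zz)],-1)
    qa=(A*A).sum(1); qb=(A*B).sum(1); qc=(B*B).sum(1)-rad**2; D=qb*qb-qa*qc; tt=(-qb-np.sqrt(np.maximum(D,0)))/qa
    P=B+A*tt[:,None]; ang=np.degrees(np.arctan2(P[:,0],P[:,1])); al=((o[:2]+ray[:,:2]*tt[:,None])-c)@d
    k=(al>.022)&(al<.068)
    ok=k&(al>.024)&(al<.066)&(D>0); n=len(np.unique(vs[k]))
    e=[ (ang[ok&(vs==v)].min(),ang[ok&(vs==v)].max()) for v in np.unique(vs[ok])]
    e=np.median(np.array(e),0) if e else None
    print('centre',c.round(4),'yaw',np.degrees(np.arctan2(d[1],d[0])).round(2),'slot edges',e,'mid',None if e is None else e.mean(),'along',al[D>0].min().round(4),al[D>0].max().round(4)); return c,d
E
python3 - <<'E'
from h import *
f=grab('wrist'); boom(f)
f=grab('scene'); 
try: boom(f)
except Exception as e: print(e)
E
```

```text
ends -0.11006646743800845 0.09008915194708561
lat,z corr [-1.04933131e-05 -7.76162391e-04]
centre [0.5825 0.087 ] yaw 74.47 slot edges [46.4890402  53.16698962] mid 49.828014908815135 along 0.0197 0.1
ends -0.10291031994925678 0.09855785816174596
lat,z corr [-0.00790696  0.0009249 ]
zero-size array to reduction operation minimum which has no identityh.py:26: RuntimeWarning: Mean of empty slice.
  p=w[m]; org=m&(rr>180)&(g<120)&(b<80); po=w[org].mean(0)
  ret = um.true_divide(
```

>>> play_rows(
  targets=[
    {"gripper": 0,"translation": [0,0,0.3],"twist": [0,0,0.001]},
    {"gripper": 0,"translation": [0,0,0.4],"twist": [0,0,0]},
    {"gripper": 0,"translation": [0,0,0.4],"twist": [0,0,0]},
    {"gripper": 0,"translation": [0,0,0.3],"twist": [0,0,0]},
    {"gripper": 0,"translation": [0,0,0.2],"twist": [0,0,0]},
    {"gripper": 0,"translation": [0,0,0.1],"twist": [0,0,0]},
    {"gripper": 0,"translation": [0,0,0.1],"twist": [0,0,0]},
    {"gripper": -0.1,"translation": [0,0,0],"twist": [0,0,0]},
    {"gripper": -0.217,"translation": [0,0,0],"twist": [0,0,0]},
    {"gripper": -0.217,"translation": [0,0,0],"twist": [0,0,0]},
  ],
)

```text
time: 14.42
tool_pos: [0.583, 0.0868, 0.0182]
orientation: [0.0, 0.797, 0.604, 0.0]
ft_force: [-0.2, 0.2, 0.1]
width: 0.391
gripper_force: 0.0
```

>>> play_rows(
  targets=[
    {"gripper": -0.217,"translation": [0,-0.02,0],"twist": [0,0,0]},
    {"gripper": -0.217,"translation": [0,-0.02,0],"twist": [0,0,0]},
    {"gripper": -0.217,"translation": [0,-0.02,0],"twist": [0,0,0]},
    {"gripper": -0.217,"translation": [0,-0.03,0],"twist": [0,0,0]},
    {"gripper": -0.217,"translation": [0,-0.03,0],"twist": [0,0,0]},
    {"gripper": -0.217,"translation": [0,-0.03,0],"twist": [0,0,0]},
    {"gripper": -0.217,"translation": [0,-0.03,0],"twist": [0,0,0]},
    {"gripper": -0.217,"translation": [0,-0.02,0],"twist": [0,0,0]},
    {"gripper": -0.217,"translation": [0,-0.015,0],"twist": [0,0,0]},
    {"gripper": -0.217,"translation": [0,0,0],"twist": [0,0,0]},
    {"gripper": -0.217,"translation": [0,0,0],"twist": [0,0,0]},
  ],
)

```text
time: 15.8
tool_pos: [0.5621, 0.0925, 0.0177]
orientation: [0.0, 0.797, 0.604, 0.0]
ft_force: [1.2, 0.0, 0.3]
width: 0.394
gripper_force: 0.0
```

Run:
```python
from h import *
s=r.get_state();print(s['width'],s['ft_force'])
f=grab('wrist'); save('w3',f['img']); boom(f); plan([.565,.092,.019],74.5)
```

```text
0.3936765042587552 [1.15042669 0.01649077 0.34302357]
ends -0.06236044671951677 0.04568764754062548
lat,z corr [ 2.75101109e-05 -5.21353823e-04]
centre [0.5758 0.1368] yaw 74.55 slot edges [-49.87946926  27.5003101 ] mid -11.189579581341553 along -0.0269 0.0536
tool [0.5621 0.0926 0.0177] psi 74.27 shift_now [ 0.002  0.029 -0.013] shift_after_turn [ 0.002  0.029 -0.013] twist [ 0.     -0.     -0.0006]
```

View pics/w3.png

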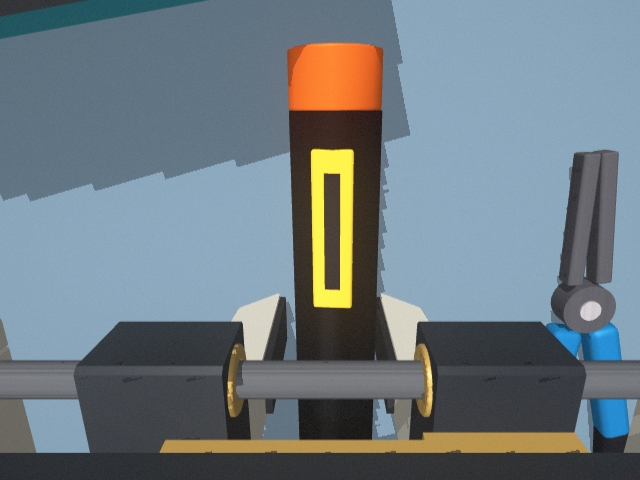

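The wrist view shows the slot near the top of the tube, columns 312–353, with tube edges at about 289 and 382 near row 130. That puts it slightly left of or at the middle, so I'll work out the angle exactly.

```bash
cat >> h.py <<'E'
def edges(f,c,yaw,rows,zc=.018,rad=.015,zoff=0,u0=290,u1=385):
    """angles (deg, + toward boom -y side) of slot edges & silhouette check, per row"""
    K=np.array(f['intrinsics']); M=rot(f['orientation']).as_matrix(); o=np.array(f['origin'])
    d=np.array([np.cos(yaw),np.sin(yaw)]); s=np.array([d[1],-d[0]]); im=f['img'].astype(int); out=[]
    for v in rows:
        row=im[v,u0:u1]; y=np.nonzero((row[:,0]>150)&(row[:,1]>110)&(row[:,2]<110))[0]
        dk=np.nonzero((row.max(1)<90)|((row[:,0]>150)&(row[:,2]<110)))[0]
        lo,hi=u0+y.min()-.5,u0+y.max()+.5; an=[]
        for u in (lo,hi):
            ry=M@np.array([(u-K[0,2])/K[0,0],-(v-K[1,2])/K[1,1],-1]); A=np.array([ry[:2]@s,ry[2]]); B=np.array([(o[:2]-c)@s,o[2]-zc])
            qa,qb,qc=A@A,A@B,B@B-rad**2; P=B+A*(-qb-np.sqrt(qb*qb-qa*qc))/qa; an.append(np.degrees(np.arctan2(P[0],P[1])))
        out.append(an)
    out=np.array(out); print(out.round(1).tolist(),'mid',out.mean().round(2)); return out
E
python3 - <<'E'
from h import *
f=grab('wrist'); c,d=boom(f)
edges(f,c,np.arctan2(d[1],d[0]),range(160,300,20))
w=cloud(f); im=f['img'].astype(int)
print([(v,im[v,280:392].max(1).tolist()[::3]) for v in (130,)])
p=w[160:300:4,312:353].reshape(-1,3); s=np.array([d[1],-d[0]]); print('tops',np.nanmax(p[:,2]))
E
```

```text
ends -0.06231392038724548 0.04563327154779565
lat,z corr [ 1.35579830e-05 -5.20646146e-04]
centre [0.5758 0.1368] yaw 74.51 slot edges [-49.90530237  26.80564608] mid -11.54982814622396 along -0.0269 0.0536
[[-30.1, 21.1], [-30.6, 21.5], [-29.6, 20.6], [-30.1, 20.9], [-30.6, 19.9], [-29.6, 20.3], [-30.1, 20.6]] mid -4.69
[(130, [135, 129, 130, 76, 50, 53, 56, 55, 57, 59, 57, 60, 57, 62, 65, 58, 65, 62, 60, 60, 59, 60, 55, 54, 53, 53, 55, 48, 50, 48, 43, 47, 35, 40, 131, 134, 132, 131])]
tops 0.03486721342696156
```

```bash
cat >> h.py <<'E'
def sil(f,yaw,rows,zc=.018,rad=.015,u0=270,u1=405):
    """lateral axis centre by silhouette: returns lateral coordinate s.c per row"""
    K=np.array(f['intrinsics']); M=rot(f['orientation']).as_matrix(); o=np.array(f['origin']); s=np.array([np.sin(yaw),-np.cos(yaw)]); im=f['img'].astype(int); L=[]
    for v in rows:
        row=im[v,u0:u1]; k=np.nonzero(row[:,2]<85)[0]; a=[]   # mat is bluish; tube/orange/yellow have low blue
        for u in (u0+k.min()-.5,u0+k.max()+.5):
            ry=M@np.array([(u-K[0,2])/K[0,0],-(v-K[1,2])/K[1,1],-1]); a.append(np.arctan2(ry[:2]@s,-ry[2]))
        m=sum(a)/2; L.append([o[:2]@s+np.tan(m)*(o[2]-zc),u0+k.min(),u0+k.max()])
    print(np.round(L,4).tolist()); return np.median(np.array(L)[:,0]),s
E
python3 - <<'E'
from h import *
f=grab('wrist'); c,d=boom(f); yaw=np.arctan2(d[1],d[0]); L,s=sil(f,yaw,range(70,150,10)); print(L,c@s)
edges(f,s*L,yaw,range(160,300,20))
E
```

```text
ends -0.0619333952230736 0.045575542784456594
lat,z corr [ 2.68243717e-05 -5.23753512e-04]
centre [0.5759 0.137 ] yaw 74.53 slot edges [-49.82402005  27.56814743] mid -11.127936308529394 along -0.0271 0.0535
[[0.5185, 288.0, 382.0], [0.5183, 288.0, 381.0], [0.5183, 288.0, 381.0], [0.5183, 288.0, 381.0], [0.5185, 289.0, 381.0], [0.5185, 289.0, 381.0], [0.5185, 289.0, 381.0], [0.5185, 290.0, 380.0]]
0.5184532947405278 0.5184413668478176
[[-30.2, 21.1], [-30.7, 21.4], [-29.7, 20.5], [-30.2, 20.8], [-30.7, 21.1], [-29.7, 21.5], [-30.2, 20.5]] mid -4.61
```

>>> play_rows(
  targets=[
    {"gripper": -0.217,"translation": [0,0.015,0],"twist": [0,0,0]},
    {"gripper": -0.217,"translation": [0,0.015,0],"twist": [0,0,0]},
    {"gripper": -0.25,"translation": [0,0,0],"twist": [0,0,0]},
    {"gripper": -0.28,"translation": [0,0,0],"twist": [0,0,0]},
    {"gripper": -0.315,"translation": [0,0,0],"twist": [0,0,0]},
    {"gripper": -0.315,"translation": [0,0,0],"twist": [0,0,0]},
    {"gripper": -0.315,"translation": [0,0,0],"twist": [0,0,0]},
  ],
  grip_force=5,
)

```text
time: 16.82
tool_pos: [0.5649, 0.0918, 0.0177]
orientation: [-0.0, 0.797, 0.604, 0.0]
ft_force: [-0.4, 0.1, -0.0]
width: 0.341
gripper_force: 0.0
```

```bash
cat > m.py <<'E'
from h import *
f=grab('wrist'); c,d=boom(f); yaw=np.arctan2(d[1],d[0]); L,s=sil(f,yaw,range(70,150,20)); st=r.get_state(); print('L',L,'tool lat',st['tool_pos'][:2]@s,st['tool_pos'],st['width'],st['gripper_force'],st['ft_force'])
edges(f,s*L,yaw,range(160,300,20))
E
python3 m.py
```

```text
ends -0.0621160404799403 0.04564893620420761
lat,z corr [-0.00016816 -0.00051891]
centre [0.5758 0.1369] yaw 74.58 slot edges [-50.37853287  27.93709001] mid -11.220721430558598 along -0.0269 0.0535
[[0.5185, 278.0, 372.0], [0.5187, 279.0, 372.0], [0.5189, 281.0, 372.0], [0.5187, 280.0, 372.0]]
L 0.5186970229625623 tool lat 0.5201698107011002 [0.56490417 0.09178351 0.01772237] 0.34487775100749074 0.0 [ 0.12545712 -0.11787211 -0.48841286]
[[-30.6, 20.8], [-29.9, 20.9], [-30.6, 21.0], [-29.9, 21.2], [-30.6, 20.0], [-29.9, 20.2], [-30.6, 20.3]] mid -4.85
```

>>> play_rows(
  targets=[
    {"gripper": -0.315,"translation": [0,0.01,0],"twist": [0,0,0]},
    {"gripper": -0.315,"translation": [0,0.008,0],"twist": [0,0,0]},
    {"gripper": -0.315,"translation": [0,0,0],"twist": [0,0,0]},
  ],
)

```text
time: 17.25
tool_pos: [0.5668, 0.0912, 0.0177]
orientation: [0.0, 0.797, 0.604, 0.0]
ft_force: [0.4, -0.0, 0.1]
width: 0.346
gripper_force: 0.0
```

```bash
python3 m.py
```

```text
ends -0.06197331658800571 0.04562709965356823
lat,z corr [ 6.76281570e-06 -5.13691348e-04]
centre [0.578  0.1364] yaw 74.62 slot edges [-48.91407117  28.5186191 ] mid -10.197726032301425 along -0.027 0.0534
[[0.5212, 279.0, 374.0], [0.5212, 280.0, 373.0], [0.5213, 281.0, 373.0], [0.5211, 281.0, 372.0]]
L 0.5212121657242748 tool lat 0.5222349643139996 [0.56671859 0.09123038 0.01769907] 0.3414016187688966 0.0 [ 0.01217026  0.04400573 -0.03896043]
[[-22.7, 28.4], [-23.3, 28.7], [-22.5, 27.6], [-23.1, 27.8], [-22.3, 28.1], [-22.8, 28.3], [-23.4, 27.2]] mid 2.56
```

>>> play_rows(
  targets=[
    {"gripper": -0.315,"translation": [0,-0.014,0],"twist": [0,0,0]},
    {"gripper": -0.315,"translation": [0,0,0],"twist": [0,0,0]},
    {"gripper": -0.34,"translation": [0,0,0],"twist": [0,0,0]},
    {"gripper": -0.36,"translation": [0,0,0],"twist": [0,0,0]},
    {"gripper": -0.4,"translation": [0,0,0],"twist": [0,0,0]},
    {"gripper": -0.4,"translation": [0,0,0],"twist": [0,0,0]},
  ],
)

```text
time: 18.05
tool_pos: [0.5653, 0.0917, 0.0177]
orientation: [-0.0, 0.797, 0.604, 0.0]
ft_force: [0.4, 0.4, 0.2]
width: 0.323
gripper_force: 5.0
```

```bash
python3 m.py
python3 - <<'E'
from h import *
print(r.get_state()['joints']); plan([.5645,-.305,.2],180.8)
E
```

```text
ends -0.05900337454388738 0.04898981601305252
lat,z corr [-4.19046704e-05 -4.33372955e-04]
centre [0.5769 0.1365] yaw 74.58 slot edges [-50.62415782  27.50581094] mid -11.559173437740863 along -0.0269 0.0536
[[0.5198, 281.0, 375.0], [0.5196, 281.0, 374.0], [0.5199, 283.0, 374.0], [0.5199, 283.0, 374.0]]
L 0.5198663866066194 tool lat 0.5205363717095602 [0.56528814 0.09170442 0.01771755] 0.3221323644245549 4.999900683760643 [ 0.13924725 -0.49117413 -0.04480092]
[[-26.1, 23.7], [-26.7, 23.9], [-27.3, 24.1], [-26.5, 24.4], [-27.0, 24.6], [-26.2, 23.5], [-26.8, 23.8]] mid -1.33
[-0.1532727   0.63971847 -0.06965094  1.88853672  0.07186743  0.61571847
 -0.54223104]
tool [0.5653 0.0917 0.0177] psi 74.28 shift_now [-3.821  1.067 -1.823] shift_after_turn [ 0.063 -3.967 -1.823] twist [ 0.     -0.     -0.2959]
```

>>> play_rows(
  targets=[
    {"gripper": -0.5,"translation": [0,0,0],"twist": [0,0,0]},
    {"gripper": -0.5,"translation": [0,0,0],"twist": [0,0,0]},
    {"gripper": -0.5,"translation": [0,0,-0.05],"twist": [0,0,0]},
    {"gripper": -0.5,"translation": [0,0,-0.15],"twist": [0,0,0]},
    {"gripper": -0.5,"translation": [0,0,-0.3],"twist": [0,0,0]},
    {"gripper": -0.5,"translation": [0,0,-0.3],"twist": [0,0,0]},
    {"gripper": -0.5,"translation": [0,0,-0.3],"twist": [0,0,0]},
    {"gripper": -0.5,"translation": [0,0,-0.3],"twist": [0,0,0]},
    {"gripper": -0.5,"translation": [0,0,-0.1],"twist": [0,0,0]},
  ],
  grip_force=20,
)

```text
time: 19.23
tool_pos: [0.5668, 0.0919, 0.1707]
orientation: [0.001, 0.797, 0.604, 0.002]
ft_force: [0.4, 0.1, -1.3]
width: 0.319
gripper_force: 20.0
```

>>> play_rows(
  targets=[
    {"gripper": -0.5,"translation": [-0.2,0.053,0],"twist": [0,0,0]},
    {"gripper": -0.5,"translation": [-0.35,0.095,0],"twist": [0,0,0]},
    {"gripper": -0.5,"translation": [-0.384,0.103,0],"twist": [0,0,0]},
    {"gripper": -0.5,"translation": [-0.384,0.103,0],"twist": [0,0,0]},
    {"gripper": -0.5,"translation": [-0.384,0.103,0],"twist": [0,0,0]},
    {"gripper": -0.5,"translation": [-0.384,0.103,0],"twist": [0,0,0]},
    {"gripper": -0.5,"translation": [-0.384,0.103,0],"twist": [0,0,0]},
    {"gripper": -0.5,"translation": [-0.384,0.103,0],"twist": [0,0,0]},
    {"gripper": -0.5,"translation": [-0.384,0.103,0],"twist": [0,0,0]},
    {"gripper": -0.5,"translation": [-0.35,0.095,0],"twist": [0,0,0]},
    {"gripper": -0.5,"translation": [-0.25,0.067,0],"twist": [0,0,0]},
    {"gripper": -0.5,"translation": [0,0,0],"twist": [0,0,0]},
  ],
)

```text
time: 20.72
tool_pos: [0.5589, -0.3088, 0.1669]
orientation: [-0.0, 0.799, 0.602, -0.001]
ft_force: [0.1, 0.8, -0.0]
width: 0.32
gripper_force: 20.0
```

>>> play_rows(
  targets=[
    {"gripper": -0.5,"translation": [0,0,0],"twist": [0,0,-0.02]},
    {"gripper": -0.5,"translation": [0,0,0],"twist": [0,0,-0.025]},
    {"gripper": -0.5,"translation": [0,0,0],"twist": [0,0,-0.025]},
    {"gripper": -0.5,"translation": [0,0,0],"twist": [0,0,-0.025]},
    {"gripper": -0.5,"translation": [0,0,0],"twist": [0,0,-0.025]},
    {"gripper": -0.5,"translation": [0,0,0],"twist": [0,0,-0.025]},
    {"gripper": -0.5,"translation": [0,0,0],"twist": [0,0,-0.025]},
    {"gripper": -0.5,"translation": [0,0,0],"twist": [0,0,-0.025]},
    {"gripper": -0.5,"translation": [0,0,0],"twist": [0,0,-0.025]},
    {"gripper": -0.5,"translation": [0,0,0],"twist": [0,0,-0.025]},
    {"gripper": -0.5,"translation": [0,0,0],"twist": [0,0,-0.025]},
    {"gripper": -0.5,"translation": [0,0,0],"twist": [0,0,-0.025]},
    {"gripper": -0.5,"translation": [0,0,0],"twist": [0,0,0]},
  ],
)

```text
time: 22.35
tool_pos: [0.5605, -0.3041, 0.1673]
orientation: [-0.0, -0.004, 1.0, 0.001]
ft_force: [0.4, -0.1, -1.1]
width: 0.314
gripper_force: 20.0
```

Run:
```python
from h import *
s=r.get_state();print(s['joints'],s['width'],s['ft_force']); plan([.535,-.305,.07],180.6)
f=grab('wrist'); save('w4',f['img']); np.savez('pics/w4.npz',w=cloud(f),img=f['img'],K=f['intrinsics'],o=f['origin'],q=f['orientation'])
```

```text
[ 0.73708318  0.55050324 -0.38752201  1.64768338  0.2373053   0.99130978
  1.84976006] 0.31364118530464286 [ 0.43164601 -0.06403851 -1.13565689]
tool [ 0.5605 -0.3041  0.1673] psi -179.51 shift_now [ 0.255 -0.008  0.973] shift_after_turn [ 0.255 -0.007  0.973] twist [ 0.0002 -0.0001 -0.0003]
```

View pics/w4.png

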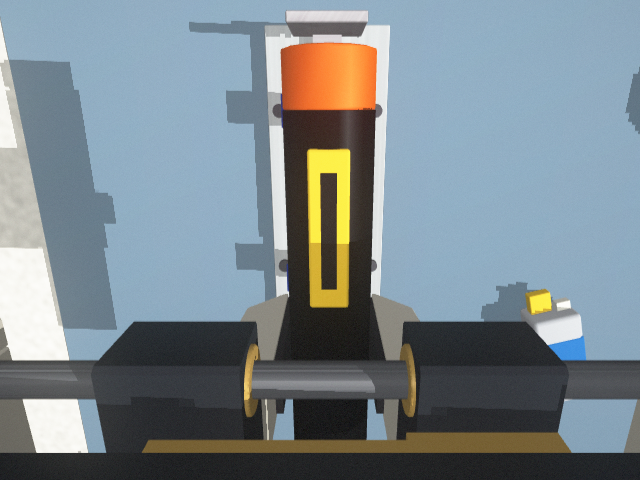

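The wrist view shows the slot centred on the tube (columns 308–350). The orange end (282–377, row 45) is ahead of the cradle stop, whose top edge is at (286–368, row 12). The plate edges are at about columns 268 and 388.

Run:
```python
from h import *
d=np.load('pics/w4.npz'); w=d['w']; im=d['img'].astype(int)
pl=(w[...,2]>.009)&(w[...,2]<.017)&(im.min(-1)>120)
rows=[]
for v in range(60,280,10):
    k=np.nonzero(pl[v,230:420])[0]+230; rows.append([v,k.min(),k.max(),*w[v,k.min(),:2].round(4),*w[v,k.max(),:2].round(4)])
R_=np.array(rows)
l=np.polyfit(R_[:,3],R_[:,4],1); h=np.polyfit(R_[:,5],R_[:,6],1); print('edges slope',l[0],h[0],'at x=.535',np.polyval(l,.535),np.polyval(h,.535)); print(R_[::5])
st=w[8:60,280:375]; 
for v in range(10,42,4): print(v,w[v,[295,325,360]].round(4).tolist())
for n in ('scene','side'):
    W=cloud(grab(n)); m=(W[...,0]>.41)&(W[...,0]<.45)&(abs(W[...,1]+.306)<.03)&(W[...,2]>.02)&(W[...,2]<.064); p=W[m]
    for z in (.03,.04,.05,.058): 
        k=abs(p[:,2]-z)<.004; print(n,z,k.sum(),p[k].min(0).round(4),p[k].max(0).round(4),np.median(p[k],0).round(4))
    # V blocks
    for xb in (.479,.589):
        m=(abs(W[...,0]-xb)<.018)&(abs(W[...,1]+.306)<.035)&(W[...,2]>.03)&(W[...,2]<.05); p=W[m]
        if len(p): print('V',xb,len(p),p.min(0).round(4),p.max(0).round(4))
```

```text
edges slope 0.011650051863889338 0.011004087465775799 at x=.535 -0.34461642410181176 -0.2655561217501059
[[ 6.000e+01  2.660e+02  3.880e+02  4.484e-01 -3.453e-01  4.475e-01
  -2.664e-01]
 [ 1.100e+02  2.680e+02  3.860e+02  4.792e-01 -3.454e-01  4.784e-01
  -2.661e-01]
 [ 1.600e+02  2.700e+02  3.840e+02  5.123e-01 -3.451e-01  5.115e-01
  -2.660e-01]
 [ 2.100e+02  2.720e+02  3.820e+02  5.478e-01 -3.448e-01  5.471e-01
  -2.656e-01]
 [ 2.600e+02  2.750e+02  3.800e+02  5.857e-01 -3.436e-01  5.854e-01
  -2.653e-01]]
10 [[0.4284, -0.3228, 0.0599], [0.428, -0.307, 0.0586], [0.4281, -0.2886, 0.0601]]
14 [[0.4305, -0.3227, 0.0608], [0.4302, -0.307, 0.0601], [0.43, -0.2885, 0.0598]]
18 [[0.4322, -0.3228, 0.06], [0.4322, -0.3069, 0.0607], [0.432, -0.2885, 0.0606]]
22 [[0.434, -0.3229, 0.0594], [0.4341, -0.3069, 0.0604], [0.4339, -0.2884, 0.0605]]
26 [[0.4341, -0.3238, 0.0479], [0.4343, -0.307, 0.0501], [0.4339, -0.2876, 0.0488]]
30 [[0.4344, -0.3246, 0.0371], [0.434, -0.3071, 0.0353], [0.4341, -0.2868, 0.0372]]
34 [[0.4345, -0.3256, 0.0237], [0.4342, -0.3072, 0.0228], [0.4341, -0.2858, 0.0231]]

[... 374 characters left out ...]
6 [ 0.4311 -0.3279  0.0543] [ 0.4359 -0.3057  0.0617] [ 0.4334 -0.3163  0.058 ]
V 0.479 206 [ 0.4678 -0.3335  0.0302] [ 0.4908 -0.2814  0.0479]
V 0.589 284 [ 0.5772 -0.3326  0.03  ] [ 0.5999 -0.2757  0.0483]
side 0.03 43 [ 0.4267 -0.3292  0.0262] [ 0.4332 -0.2848  0.0336] [ 0.4284 -0.3144  0.0303]
side 0.04 49 [ 0.4265 -0.3284  0.0361] [ 0.4326 -0.2858  0.0439] [ 0.4284 -0.3101  0.04  ]
side 0.05 46 [ 0.4267 -0.3287  0.0461] [ 0.434  -0.2817  0.0539] [ 0.4285 -0.3124  0.05  ]
side 0.058 68 [ 0.4264 -0.3288  0.0545] [ 0.4345 -0.284   0.0619] [ 0.429  -0.3092  0.0593]
V 0.479 205 [ 0.4671 -0.3337  0.0301] [ 0.4898 -0.2778  0.0478]
V 0.589 192 [ 0.5774 -0.3321  0.0301] [ 0.6002 -0.2749  0.0471]
```

>>> play_rows(
  targets=[
    {"gripper": -0.5,"translation": [0.1,0,0.1],"twist": [0,0,0]},
    {"gripper": -0.5,"translation": [0.1,0,0.2],"twist": [0,0,0]},
    {"gripper": -0.5,"translation": [0.047,0,0.3],"twist": [0,0,0]},
    {"gripper": -0.5,"translation": [0,0,0.2],"twist": [0,0,0]},
    {"gripper": -0.5,"translation": [0,0,0.15],"twist": [0,0,0]},
    {"gripper": -0.5,"translation": [0,0,0.1],"twist": [0,0,0]},
    {"gripper": -0.5,"translation": [0,0,0.05],"twist": [0,0,0]},
    {"gripper": -0.5,"translation": [0,0,0.05],"twist": [0,0,0]},
    {"gripper": -0.5,"translation": [0,0,0.03],"twist": [0,0,0]},
    {"gripper": -0.5,"translation": [0,0,0],"twist": [0,0,0]},
  ],
)

```text
time: 23.75
tool_pos: [0.5359, -0.3059, 0.0498]
orientation: [0.0, -0.004, 1.0, -0.0]
ft_force: [-0.8, 0.8, -1.4]
width: 0.322
gripper_force: 20.0
```

Run:
```python
from h import *
s=r.get_state();print(s['tool_pos'],s['ft_force'],s['moment'])
f=grab('wrist'); st=s['tool_pos']
yaw=np.radians(180.5); L,S=sil(f,yaw,range(70,150,20),zc=.046); print(L,st[:2]@S)
edges(f,S*L,yaw,range(160,300,20),zc=.046)
w=cloud(f); 
for u in (300,330,360):
  for v in range(4,60,4): print(u,v,w[v,u].round(4),f['img'][v,u]) if u==330 else 0
```

```text
[ 0.53590879 -0.30593669  0.04977039] [-0.77538488  0.82216944 -1.44195568] [ 0.00727249 -0.00809559  0.03378034]
[[-0.3105, 282.0, 375.0], [-0.3105, 282.0, 375.0], [-0.3105, 283.0, 374.0], [-0.3104, 284.0, 374.0]]
-0.3105335851714125 -0.3106016704027454
[[-27.1, 25.8], [-26.1, 26.2], [-26.6, 26.6], [-27.0, 27.0], [-26.0, 27.5], [-26.5, 26.5], [-25.4, 26.9]] mid 0.13
330 4 [ 0.4133 -0.3064  0.0031] [153 182 202]
330 8 [ 0.4147 -0.3064  0.0027] [154 181 203]
330 12 [ 0.416  -0.3064  0.0019] [155 182 205]
330 16 [ 0.4174 -0.3064  0.0019] [163 174 188]
330 20 [ 0.4291 -0.3064  0.0607] [237 234 235]
330 24 [ 0.4299 -0.3063  0.0592] [234 230 232]
330 28 [ 0.4311 -0.3063  0.0605] [235 233 234]
330 32 [ 0.4321 -0.3063  0.0604] [234 230 232]
330 36 [ 0.433  -0.3063  0.059 ] [222 218 219]
330 40 [ 0.4339 -0.3063  0.0585] [111 102 101]
330 44 [ 0.4357 -0.3063  0.0637] [254 148  60]
330 48 [ 0.4369 -0.3063  0.0652] [255 154  65]
330 52 [ 0.4377 -0.3063  0.0636] [255 156  66]
330 56 [ 0.4388 -0.3063  0.064 ] [255 154  64]
```

>>> play_rows(
  targets=[
    {"gripper": -0.5,"translation": [0,0.011,0.01],"twist": [0,0,0]},
    {"gripper": -0.5,"translation": [0,0,0.015],"twist": [0,0,0]},
    {"gripper": -0.5,"translation": [0,0,0.015],"twist": [0,0,0]},
    {"gripper": -0.5,"translation": [0,0,0],"twist": [0,0,0]},
    {"gripper": -0.5,"translation": [0,0,0],"twist": [0,0,0]},
  ],
)

```text
time: 24.42
tool_pos: [0.5358, -0.3048, 0.0457]
orientation: [-0.0, -0.004, 1.0, 0.0]
ft_force: [0.3, 0.1, -0.3]
width: 0.317
gripper_force: 20.0
```

Now advance to the stop in small steps while watching the force.

>>> play_rows(
  targets=[
    {"gripper": -0.5,"translation": [0.005,0,0.005],"twist": [0,0,0]},
    {"gripper": -0.5,"translation": [0.005,0,0],"twist": [0,0,0]},
    {"gripper": -0.5,"translation": [0.003,0,0],"twist": [0,0,0]},
    {"gripper": -0.5,"translation": [0,0,0],"twist": [0,0,0]},
    {"gripper": -0.5,"translation": [0,0,0],"twist": [0,0,0]},
  ],
)

```text
time: 25.05
tool_pos: [0.5347, -0.3051, 0.0453]
orientation: [0.0, -0.004, 1.0, -0.0]
ft_force: [0.2, -0.1, -0.8]
width: 0.321
gripper_force: 20.0
```

>>> play_rows(
  targets=[
    {"gripper": -0.5,"translation": [0.003,0,0],"twist": [0,0,0]},
    {"gripper": -0.5,"translation": [0,0,0],"twist": [0,0,0]},
    {"gripper": -0.5,"translation": [0,0,0],"twist": [0,0,0]},
  ],
)

```text
time: 25.42
tool_pos: [0.5347, -0.305, 0.0454]
orientation: [0.0, -0.004, 1.0, -0.0]
ft_force: [2.2, -1.2, -1.2]
width: 0.326
gripper_force: 20.0
```

>>> play_rows(
  targets=[
    {"gripper": -0.5,"translation": [0.003,0,0],"twist": [0,0,0]},
    {"gripper": -0.5,"translation": [0,0,0],"twist": [0,0,0]},
    {"gripper": -0.5,"translation": [0,0,0],"twist": [0,0,0]},
  ],
)

```text
time: 25.8
tool_pos: [0.5347, -0.3049, 0.0455]
orientation: [0.001, -0.004, 1.0, -0.0]
ft_force: [4.5, -2.7, -1.1]
width: 0.322
gripper_force: 20.0
```

>>> play_rows(
  targets=[
    {"gripper": -0.5,"translation": [0,0,0.004],"twist": [0,0,0]},
    {"gripper": -0.5,"translation": [0,0,0.004],"twist": [0,0,0]},
    {"gripper": -0.5,"translation": [0,0,0],"twist": [0,0,0]},
    {"gripper": -0.5,"translation": [0,0,0],"twist": [0,0,0]},
  ],
)

```text
time: 26.3
tool_pos: [0.5346, -0.3052, 0.0451]
orientation: [0.001, -0.004, 1.0, -0.0]
ft_force: [4.1, -1.3, 5.0]
width: 0.323
gripper_force: 20.0
```

>>> play_rows(
  targets=[
    {"gripper": -0.5,"translation": [0,0,0],"twist": [0,0,0]},
    {"gripper": -0.5,"translation": [0,0,0],"twist": [0,0,0]},
    {"gripper": -0.28,"translation": [0,0,0],"twist": [0,0,0]},
    {"gripper": -0.2,"translation": [0,0,0],"twist": [0,0,0]},
    {"gripper": -0.1,"translation": [0,0,0],"twist": [0,0,0]},
    {"gripper": 0,"translation": [0,0,0],"twist": [0,0,0]},
    {"gripper": 0,"translation": [0,0,0],"twist": [0,0,0]},
    {"gripper": 0,"translation": [0,0,-0.05],"twist": [0,0,0]},
    {"gripper": 0,"translation": [0,0,-0.1],"twist": [0,0,0]},
    {"gripper": 0,"translation": [0,0,-0.2],"twist": [0,0,0]},
    {"gripper": 0,"translation": [0,0,-0.3],"twist": [0,0,0]},
    {"gripper": 0,"translation": [0,0,-0.4],"twist": [0,0,0]},
    {"gripper": 0,"translation": [0,0,-0.3],"twist": [0,0,0]},
    {"gripper": 0,"translation": [0,0,-0.1],"twist": [0,0,0]},
    {"gripper": 0,"translation": [0,0,0],"twist": [0,0,0]},
  ],
  grip_force=5,
)

```text
time: 28.18
tool_pos: [0.5342, -0.3051, 0.1904]
orientation: [0.001, -0.004, 1.0, -0.001]
ft_force: [-0.3, -0.1, 0.1]
width: 0.498
gripper_force: 0.0
```

Run:
```python
from h import *
s=r.get_state();print(s['tool_pos'],s['ft_force'])
f=grab('wrist'); save('w5',f['img']); w=cloud(f)
c,d=boom(f,zc=.045,box=(.38,.68,-.34,-.27)); yaw=np.arctan2(d[1],d[0])
edges(f,c,yaw,range(150,190,10),zc=.045)
for v in range(40,120,4): print(v,w[v,325].round(4),f['img'][v,325])
```

```text
[ 0.53423352 -0.30505363  0.19037166] [-0.29067206 -0.08396271  0.13905869]
ends -0.11790826244329486 0.08807623060420075
lat,z corr [-4.75186819e-05 -4.32781478e-04]
centre [ 0.5315 -0.3051] yaw -179.36 slot edges [-26.3942018   20.94155836] mid -2.726321719555548 along 0.017 0.097
[[-28.2, 21.9], [-28.5, 24.7], [-26.0, 22.1], [-26.3, 22.2]] mid -2.26
40 [ 0.4055 -0.3091  0.0012] [134 160 177]
44 [ 0.4082 -0.309   0.0021] [135 160 180]
48 [ 0.4108 -0.309   0.0017] [137 161 181]
52 [nan nan nan] [135 159 181]
56 [ 0.4161 -0.309   0.0026] [135 159 180]
60 [ 0.4186 -0.309   0.0013] [138 162 180]
64 [ 0.4213 -0.309   0.0009] [139 164 182]
68 [ 0.4287 -0.3083  0.0602] [202 196 199]
72 [ 0.4309 -0.3083  0.0602] [206 200 202]
76 [ 0.4331 -0.3083  0.0602] [178 173 174]
80 [ 0.4352 -0.3083  0.0578] [240 113  50]
84 [ 0.4376 -0.3083  0.0601] [242 115  53]
88 [ 0.4398 -0.3083  0.0584] [243 116  51]
92 [ 0.4421 -0.3082  0.0593] [243 118  50]
96 [ 0.4444 -0.3082  0.0589] [243 115  51]
100 [ 0.4468 -0.3082  0.0606] [243 116  50]
104 [ 0.4491 -0.3082  0.0589] [244 118  52]
108 [ 0.4514 -0.3082  0.0589] [225 101  45]
112 [ 0.4538 -0.3082  0.0586] [52 45 40]
116 [ 0.4561 -0.3082  0.0589] [46 39 35]
```

View pics/w5.png

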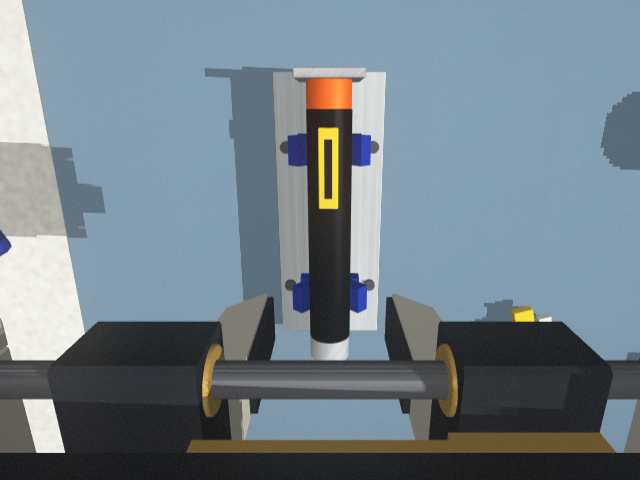

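The picture shows the boom seated in both blue V-blocks, with the slot on top at (328,168), about 2° off. The orange end meets the stop at row 78, and the gripper is clear.

```bash
python3 -c "
from h import *
print(r.job_done())"
```

```text
the job is handed in; nothing more can be done
None
```

The boom is lying in both V-blocks of the cradle, slot up to within about 2°, orange end against the stop, and the job was handed in at about 28 s. Two handling points to note: the boom dropped about 4 mm when I released it on the mat, and joint 7 briefly read 2.573 against its 2.57 limit. I did not touch the spare, battery, reel or pliers.

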